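# Close the disc guard and hand-turn the spindle

### The arm

A 6-joint arm with a two-finger parallel gripper is mounted at the origin on a cart in front of the work surface, level with it; the furniture and walls round the work are solid. World frame = base frame: x ahead of the robot, y to its left, z up, the work surface at z = 0. Lengths are in m, angles in rad, forces in N, time in s.
With the tool pointing down it reaches from about 0.375 to 0.9 m from the base axis. Payload 3.1 kg.
Tool frame: the origin (TCP) lies midway between the tips of the shut fingers; the grasp point (between the pads) lies 19 mm behind it; x points along the fingers, y is the direction in which the jaws open and shut, and the axes are right-handed (so a half turn about x gives the same grasp; the last joint's range is limited). The gripper opens to 87 mm and grips with 3 to 60 N. Pads are 19 mm wide; open, the fingers measure 117 mm over their backs; the gripper's body (75 mm by 190 mm) begins 51 mm behind the grasp point.
Start: joints at [0.984, 0.527, 1.433, -0, 1.181, -0.178], TCP at [0.248, 0.573, 0.223] pointing down, gripper open.
Joint ranges: [-3.08, 3.08], [-0.75, 2.2], [0.22, 2.44], [-1.43, 4.57], [0, 2.65], [-2.85, 2.85]. Speed limits (rad/s): [2.79, 2.79, 3.14, 3.14, 3.14, 3.14].

### API

Orientations are given as a unit quaternion [x, y, z, w].
In Python, from rig import get_obs, imaging, robot gives the robot as it stands.
- The arm moves only by the shell command python3 -m inch 'ROWS' [FORCE]. ROWS is JSON, a list of rows, each a list of 3 entries, a list of its own where there are three numbers: the finger opening in mm, from 0 to 87, then the shift along the tool's x, y, z in mm, then the turn, a rotation vector about the tool's x, y, z in degrees. In form: [[grip, [dx, dy, dz], [wx, wy, wz]], ...]. A call has 1 to 12 rows; each row shifts and turns the pose as measured when the row begins, along the tool's axes as they then stand; what a row does not reach is not made up. A row lasts 1/8 s, in which the tool goes at most 62.5 mm and 10.7 degrees, less where a joint would pass 70% of its speed; a pose out of reach is approached as far as the arm can. A call with a gripper value outside its range is refused whole. The fingers move at their own pace and stop on an object; FORCE is the grip in N (left out, the last holds). Time passes only in rows, so rows that do not move let the fingers close. It gives the time, the measured TCP pose, the force and the opening at its end, in the units of the state.
- get_obs(): the state, without advancing time (a new reading comes with each control period).
- imaging.camera(name): name is "scene" or "top" or "wrist"; returns the picture (400x640x3 uint8, red, green, blue); there is no depth.
- imaging.camera_params(name): a dict with "camera_matrix" (3x3 intrinsics, pixels), "xyz" and "rotation" of the camera in the world. Camera axes: x right, y down, z forward; pixel columns grow to the right and rows downward; lengths in m; the calibration is good to about 2 mm. A picture is of the moment at which its call begins: read the wrist's pose just before it. camera_params takes no time and is no camera call; for the wrist camera it gives the pose at the moment of the call.
- robot.hand_in(): hands the job in, once; it reports no verdict.
Trained networks look in the newest picture that a camera, given by its name, has taken for a name from the list of things; names that differ only in an ending like _2 or _b are one class to them, and where a whole thing is asked for, a point or a joint stands for the part that bears it (a point fixed in the world has none). Each returns a list of dicts, best first, with "confidence" (0 to 1); they miss things now and then, are a little off and sometimes report something else, mostly with a low value. They report only what shows in the picture. A call takes as long as a camera call.
- imaging.cut_out(camera, target): "pixels" (400x640 bool, what is visible of it) and "box" ([centre column, centre row, width, height] in pixels, round what is visible of it).
- imaging.tip_of(camera, target): "pixel" ([column, row] in pixels: a listed point, or the origin of a listed thing).
The state is a dict: "time": time; "q": joint angles; "joint_velocities": joint speeds; "joint_torque": joint torques, N m; "position": TCP position; "tool_rot": TCP orientation; "ft_force": force on the tool from outside, world axes, zero at the start; "moment": the same for the moment, N m; "grip_width": finger opening in m.
Only numpy, scipy, OpenCV 4.12 (cv2) and the standard library are available. Lean on these libraries where they do the work, as an engineer would, in place of code of your own. Each camera call takes 0.05 s, during which the arm holds its last target. There are 200 camera calls.

### The job

A fresh disc has just been fitted to the small spindle stand. Take the open guard by its grab bar and lower it gently all the way down onto its stops, without letting it drop; then, with the guard down, wind the crank wheel by its black knob exactly one full turn clockwise as seen from above, so that the knob ends where it started, and let go. Leave the wrench, the tape and the V-block lying where they are.

Things in the scene. Friction and masses are not known exactly. Their poses are not given: they have to be found in the camera images.
- stand: fixed spindle stand: grey base plate 200 x 370 mm, 20 mm high. Origin on the bench; the plate spans x -70 to +130, y +-185 mm; y points to the robot's left (crank to guard), x away from the robot. The disc lies at y = +90 mm. A lamp bar hangs just behind the work (front edge at world x = 0.60 m, underside 0.52 m up): lean the gripper back towards the robot where the wrist would meet it
- guard (a joint): hinge of the dark steel guard, a flat hood 150 x 150 mm with a clear window: 0 = down on its two rubber-topped stops, grows as it opens, 1.85 = fully open (past upright, leaning away from the crank). The hinge has some friction: it holds the guard near upright, but below that the guard falls if let go
- guard_hinge (a point): point on the guard's hinge axis, at stand x = 0, y = +165 mm, 50 mm above the bench. The axis is parallel to the stand's x
- guard_bar (a point): middle of the guard's grab bar: a round steel bar 14 mm thick, 112 mm long, parallel to the hinge, held 40 mm off the hood's outer face by two posts 100 mm apart, 25 mm from the hood's free edge. With the guard down it is 125 mm from the hinge towards the crank (stand -y) and 66 mm above the hinge (116 mm above the bench); opening turns it upward about the hinge, 141 mm from the axis
- crank (a joint): turn of the crank wheel about its upright axis, rad, grows clockwise seen from above; it starts anywhere from -2.6 to 2.6 and stays where it is left
- crank_axis (a point): centre of the crank wheel's top face, 62 mm above the bench, at stand x = 0, y = -110 mm. Aluminium wheel 130 mm across; hub nut 12 mm high
- crank_knob (a point): point in the upright black crank knob, 50 mm from the wheel's axis, 36 mm above the wheel's top (98 mm above the bench): a cylinder 26 mm thick, 60 mm tall, its top 122 mm above the bench. It revolves freely on its own pin
- wrench: plain double-ended wrench, 178 x 30 x 9 mm, loose on the rear strip of the stand's base plate; origin under its middle. To be left alone
- tape: roll of masking tape 90 mm across, 30 mm high, loose on the bench left of the stand; origin under its middle. To be left alone
- v_block: ground steel V-block 45 x 60 x 40 mm, loose on the bench behind the stand; origin under its middle. To be left alone

How it is judged:
On the way, in this order (a step that is already met when the one before it is completed fails the run):
1. the guard is down on its stops (within 0.035 rad) and at rest (value of joint guard below 0.035 rad and velocity of joint guard between -0.1 and 0.1 rad/s), for 0.2 s.
2. the knob has been carried to the far side of its circle (more than 90 mm from its start) with the guard still down (distance of crank_knob from where it was at the start of the episode above 0.09 m and value of joint guard below 0.05 rad).
At the end, for the whole second after the job is handed in: The guard is down on its stops (within 0.035 rad) and at rest; the crank has gone once round clockwise (its joint reads one turn more than at the start), the knob is back within 20 mm of where it started, at rest (all of step 1 and distance of crank_knob from where it was at the start of the episode below 0.02 m and value of joint crank between 3.2 and 9.3 rad and velocity of joint crank between -0.1 and 0.1 rad/s); the robot touches nothing.
It fails at once if the guard is slammed: it closes faster than 1.6 rad/s within the last 0.15 rad above its stops (value of joint guard below 0.15 rad and velocity of joint guard below -1.6 rad/s).
It fails at once if the crank knob is moved more than 20 mm while the guard is still open (value of joint guard above 0.15 rad and distance of crank_knob from where it was at the start of the episode above 0.02 m).
It fails at once if the wrench is moved more than 40 mm (distance of wrench from where it was at the start of the episode above 0.04 m).
It fails at once if the tape is moved more than 40 mm (distance of tape from where it was at the start of the episode above 0.04 m).
It fails at once if the v-block is moved more than 40 mm (distance of v_block from where it was at the start of the episode above 0.04 m).
It also fails if it takes over 64 s, if anything falls off the work surface, if the arm or the gripper's body presses on something with over 40 N, if the wrist force passes 120 N, or if a joint passes its speed limit or range.

## Working session

There is one attempt and no reset: what is moved stays moved. The work goes in short steps, Python scripts to look and compute and a shell command to move; the robot and the scene stay as the last step left them, time stands still between calls to the robot, and variables do not carry over. Pictures are saved under pics/ and viewed, about 8 in all and at most 12, crops included, and the job is handed in when it is done.

```bash
mkdir -p pics; ls
cat > h.py <<'E'
import numpy as np, cv2
from scipy.spatial.transform import Rotation as R
from rig import get_obs, imaging, robot
def ray(cam,px):
    p=imaging.camera_params(cam);K=np.array(p["camera_matrix"]);Rm=np.array(p["rotation"])
    if Rm.shape!=(3,3): Rm=R.from_quat(Rm).as_matrix()
    d=Rm@np.linalg.solve(K,[px[0],px[1],1.]);return np.array(p["xyz"]),d/np.linalg.norm(d)
def atz(cam,px,z):
    o,d=ray(cam,px);return o+d*(z-o[2])/d[2]
def tri(rs):
    A=sum(np.eye(3)-np.outer(d,d) for o,d in rs);b=sum((np.eye(3)-np.outer(d,d))@o for o,d in rs)
    return np.linalg.solve(A,b)
def proj(cam,P):
    p=imaging.camera_params(cam);K=np.array(p["camera_matrix"]);Rm=np.array(p["rotation"])
    c=K@(Rm.T@(np.array(P)-p["xyz"]));return c[:2]/c[2]
E
python3 - <<'E'
from h import *
o=get_obs();print(o)
ims=[]
for c in ["scene","top"]:
    im=imaging.camera(c);cv2.imwrite(f"pics/{c}0.png",im[:,:,::-1])
    p=imaging.camera_params(c);print(c,np.round(p["xyz"],3),np.round(p["rotation"],3).tolist(),p["camera_matrix"])
    for t in ["stand","guard_hinge","guard_bar","crank_axis","crank_knob","wrench","tape","v_block"]:
        r=imaging.tip_of(c,t)
        print(c,t,[(np.round(x["pixel"],1).tolist(),round(x["confidence"],2)) for x in r[:2]])
E
```

```text
pics
{'time': 0.0, 'q': array([ 9.83510849e-01,  5.28481759e-01,  1.43390898e+00, -1.53348463e-05,
        1.18141995e+00, -1.78535889e-01]), 'joint_velocities': array([-5.68598051e-04, -4.88856490e-04, -2.08374804e-05, -1.32539964e-03,
        1.42731926e-03,  5.17097730e-04]), 'joint_torque': array([-6.09911531e-04, -4.40040386e+01, -1.76589435e+01,  6.31066924e-02,
        5.83453313e-02, -1.58831922e-04]), 'position': array([0.24799134, 0.57288143, 0.22155995]), 'tool_rot': array([ 0.14277947,  0.69267886, -0.14423803,  0.69210217]), 'ft_force': array([-0.53344477,  0.37569722,  0.87357683]), 'moment': array([-0.05036833,  0.07358127,  0.05917825]), 'grip_width': 0.08708631785865045}
scene [-0.231 -0.482  0.893] [0.81, -0.386, 0.199, -0.393] [[514.96647044   0.         311.07435553]
 [  0.         514.96647044 195.74993583]
 [  0.           0.           1.        ]]
scene stand []
scene guard_hinge [([264.0, 211.4], 0.89)]
scene guard_bar [([241.8, 160.9], 0.95)]
scene crank_axis [([360.1, 245.4], 0.92), ([344.7, 226.7], 0.6)]
scene crank_knob [([346.9, 224.8], 0.64), ([320.1, 248.6], 0.22)]
scene wrench [([337.5, 216.5], 0.59)]
scene tape [([236.4, 214.0], 0.76)]
scene v_block [([358.4, 211.6], 0.6)]
top [0.489 0.134 0.971] [0.716, -0.696, 0.033, -0.034] [[401.13852265   0.         323.95733141]
 [  0.         401.13852265 204.41809775]
 [  0.           0.           1.        ]]
top stand [([347.4, 226.1], 0.92)]
top guard_hinge [([277.6, 229.0], 0.77)]
top guard_bar [([231.4, 234.2], 0.83)]
top crank_axis [([397.2, 221.1], 0.63)]
top crank_knob [([380.6, 218.2], 0.43)]
top wrench [([337.1, 183.3], 0.68), ([348.9, 151.1], 0.21)]
top tape [([245.2, 239.1], 0.67)]
top v_block [([349.3, 153.2], 0.9)]
```

View pics/scene0.png

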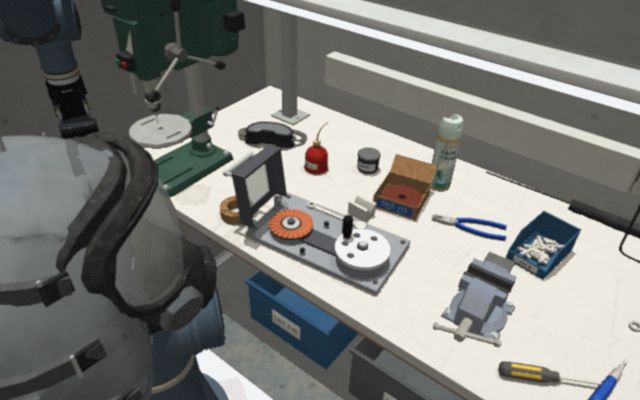

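View pics/top0.png

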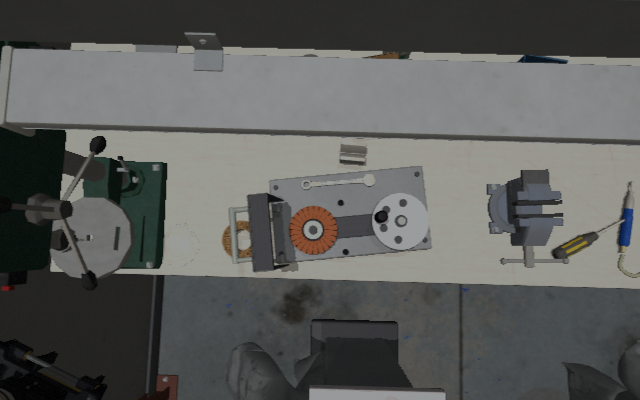

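Run:
```python
from h import *
P={}
for n,a,b in [("hinge",(264,211.4),(277.6,229)),("bar",(241.8,160.9),(231.4,234.2)),("axis",(360.1,245.4),(397.2,221.1)),("knob",(346.9,224.8),(380.6,218.2))]:
    rs=[ray("scene",a),ray("top",b)];p=tri(rs);P[n]=p
    print(n,np.round(p,4),np.round(proj("scene",p)-a,1),np.round(proj("top",p)-b,1))
print("stand",atz("top",(347.4,226.1),0)); h=atz("top",(277.6,229),.05);a=atz("top",(397.2,221.1),.062);print(h,a,np.linalg.norm((h-a)[:2]))
print("scene",atz("scene",(264,211.4),.05),atz("scene",(360.1,245.4),.062))
print("knob",atz("top",(380.6,218.2),.098),atz("scene",(346.9,224.8),.098))
for n,px,z in [("tape",(245.2,239.1),0),("vb",(349.3,153.2),0),("wrench",(337.1,183.3),.02)]: print(n,atz("top",px,z))
```

```text
Traceback (most recent call last):
  File "h.py", line 15, in proj
    c=K@(Rm.T@(np.array(P)-p["xyz"]));return c[:2]/c[2]
         ~~~~^^~~~~~~~~~~~~~~~~~~~~~
ValueError: matmul: Input operand 1 has a mismatch in its core dimension 0, with gufunc signature (n?,k),(k,m?)->(n?,m?) (size 3 is different from 4)
```

The scene view shows the stand with the guard open (bar about 242,161), the orange disc, and the crank wheel at (362,248) with its black knob at (347,226). The top view agrees: bar at (235,235), wheel at (400,221), knob at (381,216), lamp bar above row 130.

```bash
sed -i 's/    c=K@/    Rm=R.from_quat(Rm).as_matrix() if Rm.shape!=(3,3) else Rm\n    c=K@/' h.py
python3 - <<'E'
from h import *
P={}
for n,a,b in [("hinge",(264,211.4),(277.6,229)),("bar",(241.8,160.9),(231.4,234.2)),("axis",(360.1,245.4),(397.2,221.1)),("knob",(346.9,224.8),(380.6,218.2))]:
    rs=[ray("scene",a),ray("top",b)];p=tri(rs);P[n]=p
    print(n,np.round(p,4),np.round(proj("scene",p)-a,1),np.round(proj("top",p)-b,1))
print("stand",atz("top",(347.4,226.1),0)); h=atz("top",(277.6,229),.05);a=atz("top",(397.2,221.1),.062);print(h,a,np.linalg.norm((h-a)[:2]))
print("scene",atz("scene",(264,211.4),.05),atz("scene",(360.1,245.4),.062))
print("knob",atz("top",(380.6,218.2),.098),atz("scene",(346.9,224.8),.098))
for n,px,z in [("tape",(245.2,239.1),0),("vb",(349.3,153.2),0),("wrench",(337.1,183.3),.02)]: print(n,atz("top",px,z))
# plate corners in top (z=.02)
for px in [(269,181),(421,167),(430,249),(277,262)]: print(atz("top",px,.02))
E
```

```text
hinge [0.5145 0.2446 0.038 ] [1.3 0. ] [-1.2  1. ]
bar [0.503  0.3137 0.173 ] [-2.  -0.3] [ 2.  -1.5]
axis [ 0.5421 -0.0316  0.0629] [-0.3  0. ] [ 0.2 -0.2]
knob [0.5451 0.0115 0.101 ] [-0.3  0. ] [ 0.2 -0.2]
stand [0.52974069 0.07784102 0.        ]
[0.51643638 0.24054676 0.05      ] [ 0.54170333 -0.03120093  0.062     ] 0.2729198122152916
scene [0.50199179 0.23721026 0.05      ] [ 0.54345981 -0.03148295  0.062     ]
knob [0.54491254 0.01156409 0.098     ] [0.54855136 0.01288264 0.098     ]
tape [0.49137745 0.32348548 0.        ]
vb [0.70912781 0.07730237 0.        ]
wrench [0.63053942 0.10599477 0.02      ]
[0.63143233 0.26913096 0.02      ]
[ 0.67582769 -0.09450354  0.02      ]
[ 0.48054414 -0.11685056  0.02      ]
[0.43991235 0.24238303 0.02      ]
```

```bash
cat >> h.py <<'E'
def Rt(lean,yaw,s):  # tool leaned back toward robot in the stand xz plane, jaws along stand y (sign s)
    xs=np.array([np.cos(yaw),np.sin(yaw),0]);ys=np.array([-np.sin(yaw),np.cos(yaw),0])
    x=np.sin(lean)*xs-np.cos(lean)*np.array([0,0,1]);y=s*ys
    return np.column_stack([x,y,np.cross(x,y)])
def plan(P,Rg,off=0.):  # P = where the point `off` m behind the TCP should go
    o=get_obs();Rc=R.from_quat(o["tool_rot"]).as_matrix()
    w=np.degrees(R.from_matrix(Rc.T@Rg).as_rotvec())
    T=np.array(P)+off*Rg[:,0]
    print("turn deg",np.round(w,1),"|shift after turn mm",np.round(Rg.T@(T-o["position"])*1e3,1),"|shift now",np.round(Rc.T@(T-o["position"])*1e3,1))
E
python3 - <<'E'
from h import *
o=get_obs();print(np.round(R.from_quat(o["tool_rot"]).as_matrix(),2).tolist())
p=imaging.camera_params("wrist");print(p["xyz"],p["rotation"])
for L in (0,.26): plan([.43,.31,.32],Rt(L,.118,1))
E
```

```text
[[0.0, 0.4, 0.92], [0.0, 0.92, -0.4], [-1.0, 0.0, 0.0]]
[0.18305699 0.60180273 0.38453434] [0.82876255 0.54413436 0.07170704 0.10921787]
turn deg [-30.2   0.   -0. ] |shift after turn mm [ -97.4 -283.1  149.3] |shift now [ -97.4 -169.6  271.4]
turn deg [-30.  -14.5   3.9] |shift after turn mm [ -55.7 -283.1  169.3] |shift now [ -97.4 -169.6  271.4]
```

```bash
python3 -m inch '[[87,[-33,0,0],[-10,0,0]],[87,[-33,0,0],[-10,0,0]],[87,[-31,0,0],[-10,0,0]],[87,[0,-50,20],[0,0,0]],[87,[0,-50,25],[0,0,0]],[87,[0,-50,25],[0,0,0]],[87,[0,-50,25],[0,0,0]],[87,[0,-50,25],[0,0,0]],[87,[0,-40,25],[0,0,0]]]'
python3 - <<'E'
from h import *
o=get_obs();print(o["position"])
im=imaging.camera("wrist");cv2.imwrite("pics/w1.png",im[:,:,::-1])
for t in ["guard_bar","guard_hinge"]:
    r=imaging.tip_of("wrist",t)
    for x in r[:2]: print(t,x["pixel"],x["confidence"],ray("wrist",x["pixel"]),atz("wrist",x["pixel"],.172))
    if t=="guard_bar":
        b=r[0]["pixel"]; print(tri([ray("wrist",b),ray("scene",(241.8,160.9)),ray("top",(231.4,234.2))]))
    m=imaging.cut_out("wrist",t); print(t,[(x["box"],x["confidence"]) for x in m[:2]])
E
```

```text
time: 2.02
position: [0.4346, 0.3013, 0.3235]
tool_rot: [-0.049, 0.704, 0.051, 0.707]
ft_force: [1.6, -0.6, 0.5]
grip_width: 0.0868
[0.43457104 0.30134911 0.32347989]
guard_bar [319.8, 249.0] 0.83 (array([0.36545865, 0.29026893, 0.48496174]), array([ 0.38955003,  0.06856742, -0.91844939])) [0.49819787 0.31363328 0.172     ]
[0.50153823 0.31369743 0.17198737]
guard_bar [([280.4, 245.2, 95.0, 170.6], 0.56)]
guard_hinge [([280.7, 244.8, 94.0, 170.1], 0.91)]
```

View pics/w1.png

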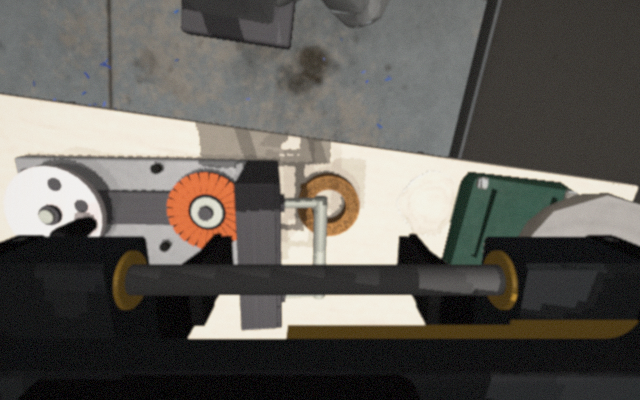

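The wrist view shows the bar upright in the image, centred at (320,249), with the hood at column 260 left of it and the tape below. The three cameras put it at about (0.501, 0.314, 0.172), so the guard opening is about 1.62 rad.

Run:
```python
from h import *
Rg=Rt(.26,.118,1)
plan([.501,.3137,.172],Rg,.019); plan(np.array([.501,.3137,.172])-.085*Rg[:,0],Rg,.019)
```

```text
turn deg [  1.3 -14.7  -0.3] |shift after turn mm [182.7   2.3  27.2] |shift now [169.8   0.2  72.7]
turn deg [  1.3 -14.7  -0.3] |shift after turn mm [97.7  2.3 27.2] |shift now [87.6  0.9 51.1]
```

```bash
python3 -m inch '[[30,[0,0,0],[1,-7.5,0]],[30,[0,0,0],[0,-7.5,0]],[30,[30,1,10],[0,0,0]],[30,[30,1,10],[0,0,0]],[30,[25,1,7],[0,0,0]],[30,[0,0,0],[0,0,0]]]' 20
python3 - <<'E'
from h import *
im=imaging.camera("wrist");cv2.imwrite("pics/w2.png",im[:,:,::-1])
B=np.array([.501,.3137,.172])
r=imaging.tip_of("wrist","guard_bar")
for x in r[:2]: print(x["pixel"],x["confidence"],atz("wrist",x["pixel"],.172))
print(proj("wrist",B))
plan(B,Rt(.26,.118,1),.019)
E
```

```text
time: 3.02
position: [0.4751, 0.3224, 0.2481]
tool_rot: [-0.039, 0.603, 0.058, 0.795]
ft_force: [0.2, -1.0, 0.5]
grip_width: 0.0355
[300.9, 209.2] 0.93 [0.49774732 0.3157623  0.172     ]
[297.73789777 212.45969335]
turn deg [ 1.   1.  -0.8] |shift after turn mm [100.6 -11.7   3.2] |shift now [100.5 -13.1   1.3]
```

View pics/w2.png

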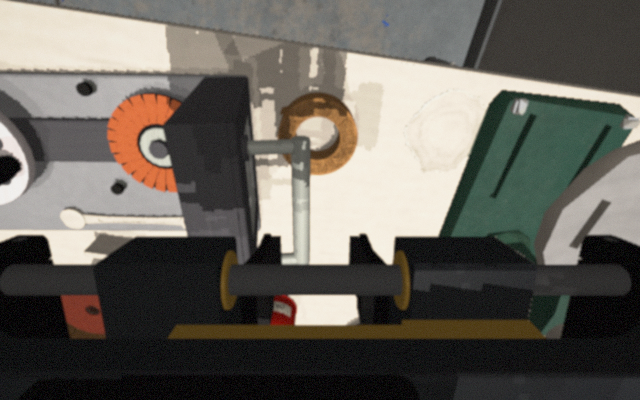

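The bar is at column 301, left of the fingers' middle at about 317, so I shift about 11 mm in −y while advancing.

```bash
python3 -m inch '[[30,[20,-11,1],[0.5,0,0]],[30,[25,-1,0],[0,0,0]],[30,[0,0,0],[0,0,0]]]'
python3 - <<'E'
from h import *
imaging.camera("wrist");B=np.array([.501,.3147,.172])
for x in imaging.tip_of("wrist","guard_bar")[:2]: print(x["pixel"],x["confidence"],atz("wrist",x["pixel"],.172))
plan(B,Rt(.26,.118,1),.019)
E
```

```text
time: 3.5
position: [0.4904, 0.3152, 0.2111]
tool_rot: [-0.035, 0.599, 0.058, 0.798]
ft_force: [0.2, -0.5, 0.0]
grip_width: 0.0299
[312.2, 218.2] 0.94 [0.49642125 0.31559716 0.172     ]
turn deg [ 0.7  1.6 -1.1] |shift after turn mm [60.8 -2.2 -1.3] |shift now [60.7 -3.3 -3. ]
```

```bash
python3 -m inch '[[30,[20,-2,-1],[0.5,0,0]],[30,[20,-1,-1],[0,0,0]],[30,[17,0,0],[0,0,0]],[30,[0,0,0],[0,0,0]],[5,[0,0,0],[0,0,0]],[5,[0,0,0],[0,0,0]],[5,[0,0,0],[0,0,0]],[5,[0,0,0],[0,0,0]]]' 20
python3 - <<'E'
from h import *
im=imaging.camera("scene");cv2.imwrite("pics/s2.png",cv2.resize(im[90:290,130:450,::-1],(800,500),interpolation=cv2.INTER_CUBIC))
o=get_obs();print(o["position"],o["ft_force"],o["grip_width"]);Rm=R.from_quat(o["tool_rot"]).as_matrix();print(o["position"]-.019*Rm[:,0],Rm[:,0])
for c in ("scene","wrist"):
    imaging.camera(c)
    print(c,[(x["pixel"],x["confidence"]) for x in imaging.tip_of(c,"guard_bar")[:2]], proj(c,o["position"]-.019*Rm[:,0]))
E
```

```text
time: 4.6
position: [0.5088, 0.3185, 0.1647]
tool_rot: [-0.03, 0.592, 0.058, 0.803]
ft_force: [2.3, -0.2, -3.1]
grip_width: 0.013
[0.5088151  0.31852241 0.164728  ] [ 0.58965094 -0.4945371  -2.02601751] 0.013103383112614404
[0.50327539 0.31742325 0.18286921] [ 0.29156393  0.05785068 -0.95480038]
scene [([240.5, 162.5], 0.92)] [238.55945796 156.74194977]
wrist [([313.1, 238.2], 0.85)] [314.22377094 269.92841834]
```

View pics/s2.png

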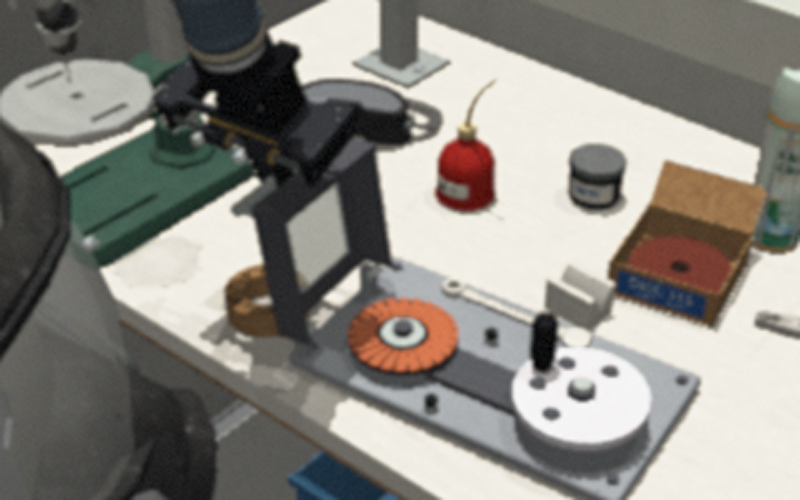

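The fingers are on the bar (13 mm opening), but it sits nearer the tips than I want. I go about 9 mm deeper, re-grip, then start the arc.

```bash
cat >> h.py <<'E'
YAW=.118;H=np.array([.5095,.2415,.05])
def arc(off=.019,n=6,step=.08,bar=None):
    o=get_obs();Rc=R.from_quat(o["tool_rot"]).as_matrix();p=o["position"]-off*Rc[:,0]
    ys=np.array([-np.sin(YAW),np.cos(YAW),0]);d=p-H;y=d@ys;ph=np.arctan2(d[2],-y)
    print("t",o["time"],"y,z rel hinge mm",round(y*1e3,1),round(d[2]*1e3,1),"r",round(np.hypot(y,d[2])*1e3,1),"theta",round(ph-.486,3),"lean",round(np.arcsin(np.hypot(*Rc[:2,0])),3),"F",np.round(o["ft_force"],1),"w",o["grip_width"])
    for i in range(n):
        a,b=max(ph-step*i,.486),max(ph-step*(i+1),.486)
        v=.141*((-np.cos(b)+np.cos(a))*ys+np.array([0,0,np.sin(b)-np.sin(a)]));print(np.round(Rc.T@v*1e3,1),end=" ")
    print()
E
python3 -m inch '[[22,[0,0,0],[0,0,0]],[22,[9,0,0],[0,0,0]],[22,[2,0,0],[0,0,0]],[5,[0,0,0],[0,0,0]],[5,[0,0,0],[0,0,0]],[5,[0,0,0],[0,0,0]]]' 25
python3 -c "
from h import *
arc()"
```

```text
time: 5.6
position: [0.5125, 0.3195, 0.154]
tool_rot: [-0.029, 0.592, 0.058, 0.803]
ft_force: [-0.2, -0.4, -0.2]
grip_width: 0.0131
t 5.6 y,z rel hinge mm 76.6 122.2 r 144.2 theta 1.645 lean 0.303 F [-0.2 -0.4 -0.2] w 0.013100381705252103
[-5.6 -9.7  1.6] [ -4.8 -10.1   1.4] [ -4.  -10.5   1.1] [ -3.2 -10.8   0.9] [ -2.4 -11.    0.6] [ -1.6 -11.2   0.4]
```

```bash
python3 -m inch '[[5,[-5.5,-9.5,1.6],[0,0,0]],[5,[-5,-10,1.4],[0,0,0]],[5,[-4,-10.5,1.1],[0,0,0]],[5,[-3,-11,0.9],[0,0,0]],[5,[-2.5,-11,0.6],[0,0,0]]]'
python3 -c "
from h import *
arc(n=8)"
```

```text
time: 6.22
position: [0.5185, 0.2723, 0.1784]
tool_rot: [-0.023, 0.589, 0.062, 0.805]
ft_force: [-1.6, 4.0, -0.3]
grip_width: 0.013
t 6.225 y,z rel hinge mm 28.8 146.5 r 149.3 theta 1.279 lean 0.312 F [-1.6  4.  -0.3] w 0.012977917238647451
[ -2.1 -11.1   0.6] [ -1.2 -11.2   0.3] [ -0.3 -11.3   0. ] [  0.5 -11.3  -0.3] [  1.4 -11.2  -0.5] [  2.2 -11.   -0.8] [  3.  -10.8  -1.1] [  3.9 -10.5  -1.3]
```

```bash
python3 -m inch '[[5,[1,-11,0.5],[0,0,0]],[5,[1,-11,0],[0,0,0]],[5,[1,-11,0],[0,0,0]],[5,[1,-11,-0.5],[0,0,0]],[5,[1.5,-11,-0.5],[0,0,0]]]'
python3 - <<'E'
from h import *
arc(n=8)
im=imaging.camera("scene");cv2.imwrite("pics/s3.png",cv2.resize(im[90:290,130:450,::-1],(800,500),interpolation=cv2.INTER_CUBIC))
E
```

```text
time: 6.85
position: [0.5251, 0.2197, 0.1795]
tool_rot: [-0.019, 0.586, 0.064, 0.807]
ft_force: [-1.9, 1.1, 2.6]
grip_width: 0.0131
t 6.85 y,z rel hinge mm -24.4 147.5 r 149.5 theta 0.921 lean 0.321 F [-1.9  1.1  2.6] w 0.01313535669652927
[  1.7 -11.1  -0.7] [  2.5 -11.   -0.9] [  3.3 -10.7  -1.2] [  4.1 -10.4  -1.5] [  4.9 -10.   -1.7] [ 5.7 -9.6 -2. ] [ 6.4 -9.  -2.2] [ 7.  -8.5 -2.4]
```

View pics/s3.png

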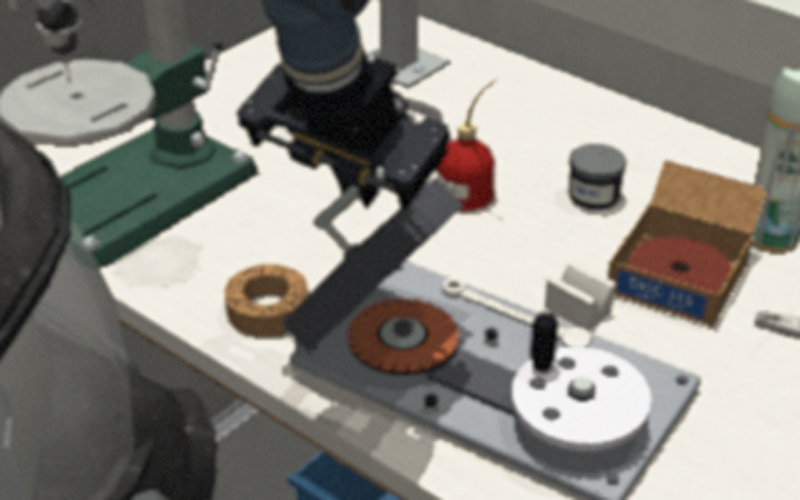

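The guard follows, held at about 0.9 rad, with everything else untouched.

```bash
python3 -m inch '[[5,[2.5,-11,-0.7],[0,0,0]],[5,[3.2,-11,-1],[0,0,0]],[5,[4,-10.5,-1.2],[0,0,0]],[5,[4.6,-10,-1.5],[0,0,0]],[5,[5.2,-9.5,-1.7],[0,0,0]]]'
python3 -c "
from h import *
arc(n=8,step=.06)"
```

```text
time: 7.52
position: [0.5321, 0.1633, 0.1563]
tool_rot: [-0.02, 0.587, 0.063, 0.807]
ft_force: [0.6, 0.5, 0.0]
grip_width: 0.0132
t 7.525 y,z rel hinge mm -81.1 124.3 r 148.4 theta 0.507 lean 0.319 F [0.6 0.5 0. ] w 0.013171160713643102
[ 4.3 -7.1 -1.5] [ 4.7 -6.8 -1.6] [ 5.1 -6.5 -1.7] [ 5.4 -6.2 -1.8] [ 5.8 -5.8 -1.9] [ 6.1 -5.5 -2. ] [ 6.4 -5.1 -2.1] [ 6.7 -4.7 -2.2]
```

```bash
python3 -m inch '[[5,[4.5,-7,-1.5],[0,0,0]],[5,[5,-6.8,-1.6],[0,0,0]],[5,[5.2,-6.5,-1.7],[0,0,0]],[5,[5.6,-6,-1.8],[0,0,0]],[5,[6,-5.6,-1.9],[0,0,0]]]'
python3 -c "
from h import *
arc(n=6,step=.04)"
```

```text
time: 8.15
position: [0.5363, 0.1299, 0.1246]
tool_rot: [-0.021, 0.587, 0.062, 0.807]
ft_force: [0.5, -0.1, -0.5]
grip_width: 0.0133
t 8.15 y,z rel hinge mm -114.7 92.7 r 147.5 theta 0.194 lean 0.317 F [ 0.5 -0.1 -0.5] w 0.013325300867103521
[ 4.1 -3.6 -1.4] [ 4.2 -3.5 -1.4] [ 4.4 -3.3 -1.4] [ 4.5 -3.1 -1.5] [ 3.8 -2.4 -1.3] [0. 0. 0.]
```

```bash
python3 -m inch '[[5,[4,-3.5,-1.4],[0,0,0]],[5,[4.2,-3.3,-1.4],[0,0,0]],[5,[4.4,-3,-1.4],[0,0,0]],[5,[4.4,-2.5,-1.4],[0,0,0]]]'
python3 -c "
from h import *
arc(n=6,step=.04)"
```

```text
time: 8.65
position: [0.5379, 0.1171, 0.1048]
tool_rot: [-0.021, 0.587, 0.062, 0.807]
ft_force: [-0.8, -2.4, 1.2]
grip_width: 0.0131
t 8.65 y,z rel hinge mm -127.6 72.9 r 147.0 theta 0.033 lean 0.317 F [-0.8 -2.4  1.2] w 0.013085393160739138
[ 3.8 -2.4 -1.2] [0. 0. 0.] [0. 0. 0.] [0. 0. 0.] [0. 0. 0.] [0. 0. 0.]
```

```bash
python3 -m inch '[[5,[4,0.5,-1],[0,0,0]],[5,[3,0.5,-1],[0,0,0]],[5,[0,0,0],[0,0,0]],[5,[0,0,0],[0,0,0]]]'
python3 -c "
from h import *
arc(n=0)
for c in ('scene','top'):
    im=imaging.camera(c);cv2.imwrite(f'pics/{c}4.png',cv2.resize((im[90:290,130:450] if c=='scene' else im[130:290,200:456])[:,:,::-1],(800,500),interpolation=cv2.INTER_CUBIC))
    print([(x['pixel'],x['confidence']) for x in imaging.tip_of(c,'guard_bar')[:1]],[(x['pixel'],x['confidence']) for x in imaging.tip_of(c,'crank_knob')[:2]])
ys=np.array([-np.sin(YAW),np.cos(YAW),0]);b=H-.125*ys+[0,0,.066];print(b,proj('scene',b),proj('top',b))"
```

```text
time: 9.15
position: [0.5384, 0.1139, 0.0988]
tool_rot: [-0.023, 0.586, 0.06, 0.808]
ft_force: [0.3, 1.0, -0.1]
grip_width: 0.0132
t 9.15 y,z rel hinge mm -130.7 66.8 r 146.8 theta -0.014 lean 0.32 F [ 0.3  1.  -0.1] w 0.013217688478804002

[([310.2, 204.6], 0.67)] [([344.7, 227.2], 0.77)]
[([334.2, 225.0], 0.59)] []
[0.52421579 0.11736924 0.116     ] [306.03628328 205.98711401] [331.97622456 225.97795693]
```

View pics/scene4.png

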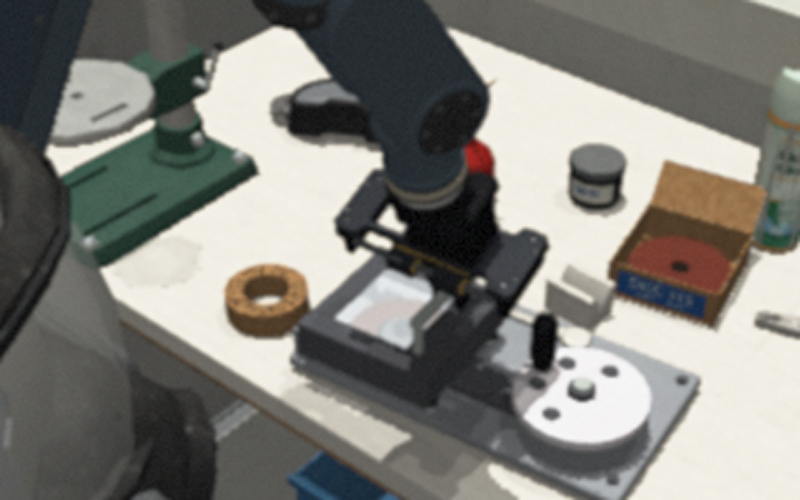

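```bash
for i in 1; do python3 -m inch '[[5,[4,0,-1.3],[0,0,0]],[5,[4,0,-1.3],[0,0,0]]]'; done
```

```text
time: 9.7
position: [0.5396, 0.1141, 0.096]
tool_rot: [-0.024, 0.582, 0.06, 0.811]
ft_force: [-12.5, -3.4, 34.3]
grip_width: 0.013
```

Force rises to 34 N upward, so the guard is on its stops. Release and retreat straight back.

```bash
python3 -m inch '[[40,[0,0,0],[0,0,0]],[40,[0,0,0],[0,0,0]],[40,[0,0,0],[0,0,0]],[40,[-25,0,0],[0,0,0]],[40,[-40,0,0],[0,0,0]],[40,[-50,0,0],[0,0,0]],[60,[-50,0,0],[0,0,0]],[60,[0,0,0],[0,0,0]]]'
python3 - <<'E'
from h import *
r={}
for c in ('scene','top'):
    im=imaging.camera(c);cv2.imwrite(f'pics/{c}5.png',cv2.resize((im[130:290,200:456])[:,:,::-1],(800,500),interpolation=cv2.INTER_CUBIC))
    for t in ("guard_bar","crank_axis","crank_knob","stand"):
        for x in imaging.tip_of(c,t)[:1]: print(c,t,x['pixel'],x['confidence']);r.setdefault(t,[]).append(ray(c,x['pixel']))
for t in r:
    if len(r[t])==2: print(t,np.round(tri(r[t]),4))
o=get_obs();print(o["position"],o["ft_force"])
E
```

```text
time: 10.7
position: [0.4867, 0.102, 0.2537]
tool_rot: [-0.024, 0.584, 0.06, 0.809]
ft_force: [0.2, -0.2, 0.2]
grip_width: 0.0526
scene guard_bar [310.5, 206.4] 0.74
scene crank_axis [361.8, 247.6] 0.69
scene crank_knob [345.4, 225.7] 0.58
scene stand [321.9, 247.2] 0.97
top guard_bar [335.8, 227.9] 0.64
top crank_axis [397.6, 221.7] 0.56
top crank_knob [380.5, 217.3] 0.48
top stand [345.8, 224.9] 0.97
guard_bar [0.5224 0.1066 0.1213]
crank_axis [ 0.5421 -0.0348  0.0575]
crank_knob [0.5458 0.0131 0.0972]
stand [ 0.5354  0.0783 -0.0046]
[0.48521385 0.10216518 0.2494575 ] [-0.49048131 -1.45369851 -0.39705776]
```

View pics/scene5.png

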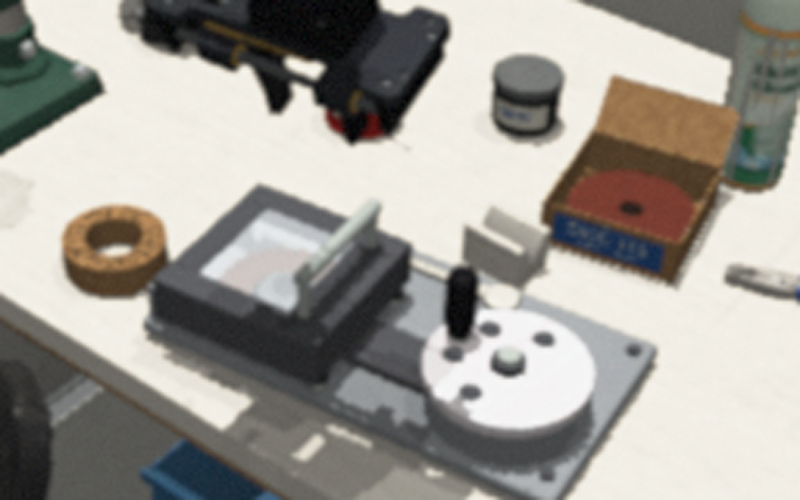

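The guard sits closed and flat, with wrench, V-block and tape in place. The knob is at (460,300) in this crop, on the guard side of the wheel. Next is the pre-grasp over the knob.

Run:
```python
from h import *
Rg=Rt(.3,.118,1);K=np.array([.546,.0123,.104])
plan(K-.075*Rg[:,0],Rg,.019)
```

```text
turn deg [-0.2  0.8 -1.9] |shift after turn mm [ 97.7 -96.4   4.6] |shift now [ 94.4 -99.6   3.5]
```

```bash
python3 -m inch '[[50,[5,-45,2],[0,0,-1.5]],[50,[15,-45,1],[0,0.5,0]],[50,[25,-7,0],[0,0,0]],[50,[25,0,0],[0,0,0]],[50,[20,0,0],[0,0,0]],[50,[0,0,0],[0,0,0]]]'
python3 - <<'E'
from h import *
im=imaging.camera("wrist");cv2.imwrite("pics/w6.png",im[:,:,::-1])
K=np.array([.546,.0123,.098])
for t,z in (("crank_knob",.098),("crank_axis",.062)):
    for x in imaging.tip_of("wrist",t)[:2]: print(t,x["pixel"],x["confidence"],atz("wrist",x["pixel"],z))
print(proj("wrist",K))
plan([.546,.0123,.104],Rt(.3,.118,1),.019)
E
```

```text
time: 11.95
position: [0.5298, 0.0067, 0.1592]
tool_rot: [-0.032, 0.59, 0.049, 0.805]
ft_force: [0.2, -0.5, 0.5]
grip_width: 0.0501
crank_knob [321.9, 217.5] 0.9 [0.55040536 0.01478213 0.098     ]
crank_axis [257.3, 178.5] 0.77 [ 0.54439728 -0.03697076  0.062     ]
[319.31831737 211.45966742]
turn deg [-0.1  0.5 -0.3] |shift after turn mm [78.4  3.8 -1.6] |shift now [78.4  3.4 -2.3]
```

View pics/w6.png

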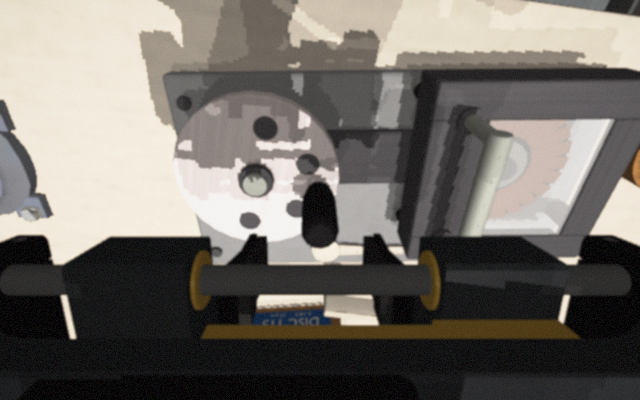

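The knob is centred between the fingers at (320,215), the wheel hub is at (257,178), and the guard is to the right. Descend and close.

```bash
python3 -m inch '[[50,[25,3,0],[0,0,0]],[50,[25,1,0],[0,0,0]],[50,[18,0,0],[0,0,0]],[50,[5,0,0],[0,0,0]],[15,[0,0,0],[0,0,0]],[15,[0,0,0],[0,0,0]],[15,[0,0,0],[0,0,0]],[15,[0,0,0],[0,0,0]]]' 20
cat >> h.py <<'E'
def crank(A,n=8,step=.2,off=.019,rad=.05):
    o=get_obs();Rc=R.from_quat(o["tool_rot"]).as_matrix();p=o["position"]-off*Rc[:,0]
    d=(p-A)[:2];a=np.arctan2(d[1],d[0])
    print("t",o["time"],"gp",np.round(p,4),"r",round(np.hypot(*d)*1e3,1),"ang",round(a,3),"lean",round(np.arcsin(np.hypot(*Rc[:2,0])),3),"F",np.round(o["ft_force"],1),"w",round(o["grip_width"],4))
    q=p.copy();q[2]=A[2]
    for i in range(n):
        b=a-step*(i+1);t=np.array([A[0]+rad*np.cos(b),A[1]+rad*np.sin(b),A[2]]);print(np.round(Rc.T@(t-q)*1e3,1).tolist(),end=" ");q=t
    print()
E
python3 -c "
from h import *
crank(np.array([.5435,-.036,.104]))"
```

```text
time: 13.1
position: [0.5565, 0.0133, 0.0982]
tool_rot: [-0.035, 0.583, 0.048, 0.81]
ft_force: [1.8, -0.8, -6.5]
grip_width: 0.0253
t 13.1 gp [0.5505 0.0126 0.1162] r 49.1 ang 1.428 lean 0.324 F [ 1.8 -0.8 -6.5] w 0.0253
[3.0, -2.6, 9.1] [2.7, -5.3, 8.0] [2.3, -6.9, 6.8] [1.8, -8.2, 5.4] [1.3, -9.2, 3.8] [0.7, -9.8, 2.0] [0.0, -10.0, 0.1] [-0.6, -9.8, -1.8]
```

```bash
python3 -m inch '[[36,[0,0,0],[0,0,0]],[36,[8,0,-2],[0,0,0]],[36,[4,0,0],[0,0,0]],[15,[0,0,0],[0,0,0]],[15,[0,0,0],[0,0,0]],[15,[0,0,0],[0,0,0]],[15,[0,0,0],[0,0,0]]]' 25
python3 -c "
from h import *
crank(np.array([.5435,-.036,.104]))"
```

```text
time: 13.98
position: [0.5585, 0.0135, 0.0855]
tool_rot: [-0.035, 0.583, 0.048, 0.81]
ft_force: [0.8, 0.3, -1.6]
grip_width: 0.0255
t 13.975 gp [0.5525 0.0128 0.1035] r 49.6 ang 1.388 lean 0.324 F [ 0.8  0.3 -1.6] w 0.0255
[3.0, -3.5, 8.8] [2.6, -5.6, 7.8] [2.2, -7.2, 6.6] [1.7, -8.4, 5.1] [1.1, -9.3, 3.4] [0.5, -9.8, 1.6] [-0.1, -10.0, -0.3] [-0.7, -9.7, -2.2]
```

```bash
python3 -m inch '[[15,[3,-2.5,9.2],[0,0,0]],[15,[2.7,-4.8,8.2],[0,0,0]],[15,[2.3,-6.5,7],[0,0,0]],[15,[1.8,-8,5.5],[0,0,0]]]'
python3 -c "
from h import *
crank(np.array([.5435,-.036,.104]));crank(np.array([.5475,-.036,.104]))"
```

```text
time: 14.48
position: [0.5897, -0.0029, 0.0854]
tool_rot: [-0.034, 0.586, 0.05, 0.808]
ft_force: [-0.6, 4.2, 2.3]
grip_width: 0.025
t 14.475 gp [ 0.5838 -0.0036  0.1035] r 51.7 ang 0.676 lean 0.317 F [-0.6  4.2  2.3] w 0.025
[0.9, -9.9, 2.8] [0.7, -9.7, 2.4] [0.1, -10.0, 0.5] [-0.5, -9.9, -1.4] [-1.1, -9.4, -3.2] [-1.6, -8.5, -4.9] [-2.1, -7.3, -6.4] [-2.5, -5.8, -7.7] 
t 14.475 gp [ 0.5838 -0.0036  0.1035] r 48.7 ang 0.727 lean 0.317 F [-0.6  4.2  2.3] w 0.025
[1.8, -8.0, 5.7] [0.9, -9.5, 2.9] [0.3, -9.9, 1.0] [-0.3, -9.9, -0.9] [-0.9, -9.6, -2.7] [-1.5, -8.8, -4.5] [-2.0, -7.7, -6.1] [-2.4, -6.3, -7.4]
```

```bash
python3 -m inch '[[15,[1.4,-8.8,4.5],[0,0,0]],[15,[0.9,-9.5,2.7],[0,0,0]],[15,[0.2,-10,0.8],[0,0,0]],[15,[-0.4,-10,-1.1],[0,0,0]]]'
python3 -c "
from h import *
crank(np.array([.5435,-.036,.104]));crank(np.array([.5475,-.036,.104]))"
```

```text
time: 14.98
position: [0.6023, -0.0413, 0.0853]
tool_rot: [-0.034, 0.586, 0.051, 0.808]
ft_force: [-3.2, 4.6, 5.3]
grip_width: 0.0251
t 14.975 gp [ 0.5965 -0.0421  0.1034] r 53.3 ang -0.115 lean 0.316 F [-3.2  4.6  5.3] w 0.0251
[-2.1, -8.6, -6.2] [-1.6, -8.6, -4.8] [-2.1, -7.4, -6.4] [-2.5, -5.9, -7.6] [-2.8, -4.2, -8.6] [-3.0, -2.3, -9.2] [-3.1, -0.3, -9.5] [-3.0, 1.7, -9.4] 
t 14.975 gp [ 0.5965 -0.0421  0.1034] r 49.4 ang -0.125 lean 0.316 F [-3.2  4.6  5.3] w 0.0251
[-0.9, -9.5, -2.6] [-1.7, -8.5, -4.9] [-2.1, -7.3, -6.4] [-2.5, -5.8, -7.7] [-2.8, -4.1, -8.6] [-3.0, -2.2, -9.2] [-3.1, -0.2, -9.5] [-3.0, 1.8, -9.3]
```

```bash
python3 -m inch '[[15,[-1.1,-9.3,-3.3],[0,0,0]],[15,[-1.7,-8.5,-5],[0,0,0]],[15,[-2.1,-7.3,-6.4],[0,0,0]],[15,[-2.5,-5.8,-7.7],[0,0,0]]]'
python3 -c "
from h import *
crank(np.array([.547,-.0365,.104]))"
```

```text
time: 15.48
position: [0.5818, -0.0769, 0.0854]
tool_rot: [-0.033, 0.586, 0.051, 0.808]
ft_force: [0.1, 7.2, 3.8]
grip_width: 0.0252
t 15.475 gp [ 0.5759 -0.0778  0.1034] r 50.4 ang -0.96 lean 0.316 F [0.1 7.2 3.8] w 0.0252
[-3.0, -3.4, -8.9] [-3.1, -1.9, -9.3] [-3.1, 0.1, -9.5] [-3.0, 2.1, -9.3] [-2.8, 4.0, -8.7] [-2.5, 5.7, -7.8] [-2.1, 7.2, -6.6] [-1.6, 8.5, -5.1]
```

```bash
python3 -m inch '[[15,[-3,-3.6,-8.9],[0,0,0]],[15,[-3.1,-1.8,-9.3],[0,0,0]],[15,[-3.1,0.1,-9.5],[0,0,0]],[15,[-3,2.1,-9.3],[0,0,0]],[15,[-2.8,4,-8.7],[0,0,0]]]'
python3 -c "
from h import *
crank(np.array([.547,-.0365,.104]))"
```

```text
time: 16.1
position: [0.5352, -0.0834, 0.0855]
tool_rot: [-0.031, 0.584, 0.051, 0.809]
ft_force: [7.7, 8.1, -4.0]
grip_width: 0.0252
t 16.1 gp [ 0.5292 -0.0843  0.1035] r 51.0 ang -1.927 lean 0.321 F [ 7.7  8.1 -4. ] w 0.0252
[-2.4, 6.3, -7.6] [-2.2, 7.0, -6.8] [-1.7, 8.3, -5.3] [-1.1, 9.2, -3.7] [-0.5, 9.8, -1.9] [0.1, 10.0, 0.0] [0.7, 9.8, 1.9] [1.3, 9.2, 3.7]
```

```bash
python3 -m inch '[[15,[-2.4,6.2,-7.4],[0,0,0]],[15,[-2.1,7.2,-6.6],[0,0,0]],[15,[-1.6,8.4,-5.2],[0,0,0]],[15,[-1.1,9.2,-3.6],[0,0,0]],[15,[-0.5,9.8,-1.8],[0,0,0]]]'
python3 -c "
from h import *
crank(np.array([.547,-.0365,.104]))"
```

```text
time: 16.73
position: [0.5074, -0.0568, 0.0855]
tool_rot: [-0.037, 0.58, 0.041, 0.812]
ft_force: [-6.8, -7.4, 5.7]
grip_width: 0.0253
t 16.725 gp [ 0.5012 -0.0573  0.1035] r 50.3 ang -2.715 lean 0.329 F [-6.8 -7.4  5.7] w 0.0253
[-0.7, 9.8, -1.7] [-0.2, 10.0, -0.1] [0.5, 9.8, 1.8] [1.1, 9.3, 3.6] [1.7, 8.3, 5.2] [2.2, 7.1, 6.7] [2.6, 5.5, 7.9] [2.9, 3.8, 8.8]
```

```bash
python3 -m inch '[[15,[-0.7,9.8,-1.7],[0,0,0]],[15,[-0.1,10,0],[0,0,0]],[15,[0.5,9.8,1.8],[0,0,0]],[15,[1.1,9.2,3.6],[0,0,0]]]'
python3 -c "
from h import *
crank(np.array([.547,-.0365,.104]))"
```

```text
time: 17.23
position: [0.5055, -0.0193, 0.0856]
tool_rot: [-0.037, 0.58, 0.037, 0.813]
ft_force: [-0.3, -3.8, -1.6]
grip_width: 0.0251
t 17.225 gp [ 0.4994 -0.0197  0.1035] r 50.5 ang 2.802 lean 0.33 F [-0.3 -3.8 -1.6] w 0.0251
[1.7, 8.3, 5.4] [2.1, 7.4, 6.4] [2.5, 5.9, 7.7] [2.9, 4.1, 8.6] [3.1, 2.3, 9.2] [3.2, 0.3, 9.4] [3.2, -1.7, 9.3] [3.1, -3.6, 8.8]
```

```bash
python3 -m inch '[[15,[1.7,8.3,5.4],[0,0,0]],[15,[2.1,7.4,6.4],[0,0,0]],[15,[2.5,5.9,7.7],[0,0,0]],[15,[2.9,4.1,8.6],[0,0,0]]]'
python3 -c "
from h import *
crank(np.array([.547,-.0365,.104]))"
```

```text
time: 17.73
position: [0.5322, 0.0096, 0.0855]
tool_rot: [-0.037, 0.58, 0.036, 0.813]
ft_force: [-0.3, -7.9, -1.1]
grip_width: 0.025
t 17.725 gp [0.526  0.0093 0.1035] r 50.3 ang 2.0 lean 0.33 F [-0.3 -7.9 -1.1] w 0.025
[3.2, 1.9, 9.3] [3.2, 0.3, 9.4] [3.2, -1.7, 9.3] [3.1, -3.6, 8.8] [2.8, -5.4, 7.9] [2.4, -7.0, 6.7] [2.0, -8.2, 5.3] [1.4, -9.2, 3.6]
```

```bash
python3 -m inch '[[15,[3.2,1.9,9.3],[0,0,0]],[15,[3.2,0.2,9.4],[0,0,0]],[15,[2.2,-1.3,6.5],[0,0,0]],[15,[0,0,0],[0,0,0]],[15,[0,0,0],[0,0,0]]]'
python3 -c "
from h import *
crank(np.array([.547,-.0365,.104]))
for c in ('scene','top'):
    imaging.camera(c);print(c,[(x['pixel'],x['confidence']) for x in imaging.tip_of(c,'crank_knob')[:1]])"
```

```text
time: 18.35
position: [0.5568, 0.0136, 0.0855]
tool_rot: [-0.038, 0.581, 0.036, 0.812]
ft_force: [0.7, -4.3, -1.4]
grip_width: 0.0255
t 18.35 gp [0.5507 0.0134 0.1035] r 50.0 ang 1.497 lean 0.327 F [ 0.7 -4.3 -1.4] w 0.0255
[3.1, -2.7, 9.1] [2.9, -4.6, 8.4] [2.6, -6.2, 7.3] [2.2, -7.7, 6.0] [1.7, -8.8, 4.4] [1.1, -9.6, 2.7] [0.5, -9.9, 0.8] [-0.2, -9.9, -1.1] 
scene [([345.5, 227.9], 0.68)]
top [([333.3, 228.4], 0.71)]
```

Back within 2 mm of the start grasp point. Let go and retreat.

```bash
python3 -m inch '[[45,[0,0,0],[0,0,0]],[45,[0,0,0],[0,0,0]],[45,[0,0,0],[0,0,0]],[45,[-20,0,0],[0,0,0]],[45,[-35,0,0],[0,0,0]],[45,[-50,0,0],[0,0,0]],[45,[-50,0,0],[0,0,0]],[45,[-40,0,0],[0,0,0]],[45,[0,0,0],[0,0,0]]]'
python3 - <<'E'
from h import *
r={}
for c in ('scene','top'):
    im=imaging.camera(c)
    if c=='scene': cv2.imwrite('pics/s9.png',cv2.resize((im[130:290,200:456])[:,:,::-1],(800,500),interpolation=cv2.INTER_CUBIC))
    for t in ("guard_bar","crank_knob","crank_axis","wrench","tape","v_block"):
        for x in imaging.tip_of(c,t)[:1]: print(c,t,x['pixel'],round(x['confidence'],2));r.setdefault(t,[]).append(ray(c,x['pixel']))
for t in r:
    if len(r[t])==2: print(t,np.round(tri(r[t]),4))
E
```

```text
time: 19.68
position: [0.4894, 0.0132, 0.2746]
tool_rot: [-0.038, 0.585, 0.039, 0.809]
ft_force: [-0.6, 0.8, -0.6]
grip_width: 0.0448
scene guard_bar [308.3, 207.4] 0.84
scene crank_axis [361.5, 245.9] 0.86
scene wrench [338.9, 213.8] 0.4
scene v_block [360.9, 216.0] 0.66
top guard_bar [333.5, 224.4] 0.92
top crank_knob [381.0, 220.5] 0.59
top wrench [337.0, 182.6] 0.87
top tape [241.9, 239.4] 0.61
top v_block [351.8, 152.3] 0.87
guard_bar [0.5281 0.1138 0.111 ]
wrench [0.6347 0.102  0.0286]
v_block [ 0.713   0.072  -0.0122]
```

View pics/s9.png

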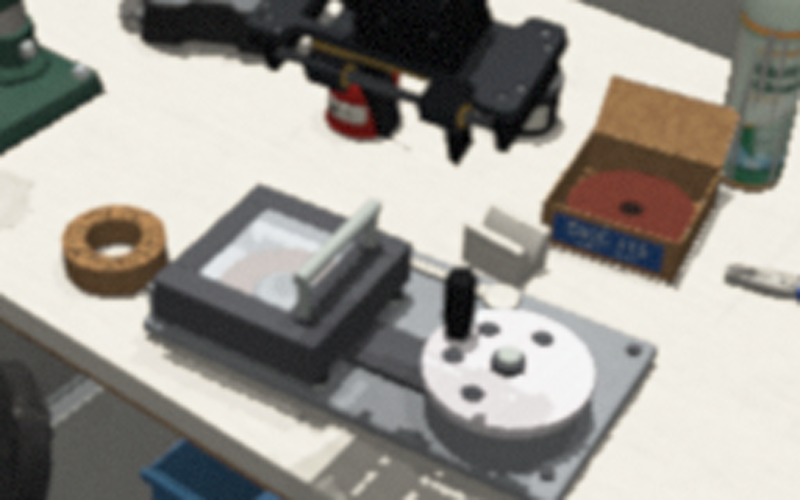

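The knob is at (459,302) in the crop, against (460,300) before the turn; the guard, wrench, tape and V-block look unchanged, and the gripper is clear. Handing in.

```bash
python3 -c "
from rig import robot
print(robot.hand_in())"
```

```text
the job is handed in; nothing more can be done
None
```

The guard is down on its stops and the crank has gone once round clockwise, with the knob back where it started. I handed the job in at about 20 s of the 64 s allowed; the hand-in gives no verdict.

- **Guard:** I gripped the grab bar at about 1.6 rad open and lowered it slowly. I stopped when the fingers pressed it onto the stops with about 34 N, then let go.
- **Crank:** I gripped the knob and led it once round clockwise. The grasp point ended about 2 mm from where it began, and forces stayed under about 12 N. Then I released it and backed off.

**Last checks:**
- The picture after release matches the one before cranking. The knob is at (459,302) in the crop against (460,300), the guard is flat, and the gripper is clear, with force readings at noise level.
- In the same picture, the wrench, tape and V-block look unmoved.
- The network missed the knob and the tape in that last scene picture. I judged both by eye there; in the top view the network found the knob within about 3 pixels and the tape within 4 of their earlier places.
- While the guard was coming down, the bar's distance from the hinge measured 5–8 mm more than it should, because the bar had slid towards the fingertips. I therefore judged the closing by contact force and the picture, not by the computed angle.

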